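# Charge the key-deburring tray from the stone shaker

### The job

Pick up the metal box shaker by its fin and shake the eight deburring stones out of it over the tray, evenly: every one of the three bays must get at least two, and all eight must lie in the tray. Then park the empty shaker: push its tail sleeve down over the spigot until the shaker sits flat along the parking plate, without dropping it, and let go. Do not touch the stones with the fingers, and leave the cups, padlock, file and oil bottle alone.

Things in the scene. Friction and masses are not known exactly. Their poses are not given: they have to be found in the camera images.
- shaker: aluminium box shaker, cover with a 12 mm slot along each side, open mouth at the nose, sleeve at the tail; x runs from tail to mouth, z up, origin on the underside. Box x -54 to 62, 60 wide, 42 mm high, 0.26 to 0.4 kg empty. Floor 4 mm thick, inside 52 wide, 34 high, straight to the mouth. Starts standing on the bench, mouth towards the robot
- mouth (a point): middle of the mouth's lower lip: shaker (62, 0, 4) mm. The mouth is 52 wide, 34 mm high, without a sill: stones slide out when the nose is tipped down about 20 to 29 degrees (friction varies), or in small steps if it is jolted 10 mm along x at 12 to 21 degrees
- handle (a point): middle of the top edge of the black grip fin on the cover: shaker (-5, 0, 84) mm. The fin spans x -40 to 30, is 18 mm thick (along y) and stands z 42 to 84 mm
- sleeve (a point): centre of the lower end of the vertical sleeve (tube open at both ends) at the shaker's tail: bore 26 mm, outside 33 mm, 42 mm high, its lower end level with the shaker's underside: shaker (-70, 0, 0) mm
- tray: fixed steel tray of a small vibrating deburring machine, 130 (x) x 280 (y) mm, rim 68 mm above the bench, inner floor 35 mm above the bench, walls 5 mm. Two ribs at y = -45.5 and +45.5 mm, 4 mm thick and 26 mm high, split it into three bays in a row along y, each 120 x about 89 mm. Thin brass keys lie on the floor. x points roughly away from the robot; origin on the bench under its centre
- bay_left (a point): centre of the floor of the bay at tray y = +90.5 mm
- bay_middle (a point): centre of the floor of the middle bay
- bay_right (a point): centre of the floor of the bay at tray y = -90.5 mm
- dock: fixed parking plate, dark steel, 175 x 80 mm, 8 mm thick, with an upright steel spigot. Frame as that of the shaker parked on it: x points (roughly at the robot) to where the mouth then is; the parked shaker's origin lies 8 mm above the plate's origin (on the bench)
- spigot_top (a point): tip of the spigot, 52 mm above the bench: spigot 22 mm thick up to 42 mm above the bench, then tapering to 10 mm at the tip; at dock (-70, 0) mm
- spigot_foot (a point): foot of the spigot, on its axis at the plate's top face, 8 mm above the bench
- stone1_center (a point): centre of a grey deburring stone: triangular with cut corners, about 20 mm across, 15 mm thick, 14 g; it starts flat in the shaker
- stone2_center (a point): centre of a grey deburring stone: triangular with cut corners, about 20 mm across, 15 mm thick, 14 g; it starts flat in the shaker
- stone3_center (a point): centre of a grey deburring stone: triangular with cut corners, about 20 mm across, 15 mm thick, 14 g; it starts flat in the shaker
- stone4_center (a point): centre of a grey deburring stone: triangular with cut corners, about 20 mm across, 15 mm thick, 14 g; it starts flat in the shaker
- stone5_center (a point): centre of a grey deburring stone: triangular with cut corners, about 20 mm across, 15 mm thick, 14 g; it starts flat in the shaker
- stone6_center (a point): centre of a grey deburring stone: triangular with cut corners, about 20 mm across, 15 mm thick, 14 g; it starts flat in the shaker
- stone7_center (a point): centre of a grey deburring stone: triangular with cut corners, about 20 mm across, 15 mm thick, 14 g; it starts flat in the shaker
- stone8_center (a point): centre of a grey deburring stone: triangular with cut corners, about 20 mm across, 15 mm thick, 14 g; it starts flat in the shaker
- cups: stack of four paper cups, 74 mm across, 93 mm high; bystander, origin at the centre of its underside
- padlock: brass padlock lying flat, 62 x 58 x 26 mm with a steel shackle, 110 mm long in all; bystander, origin at the centre of its underside
- file: hand file lying flat, wooden handle, 220 mm long, 28 mm high; bystander, origin at the centre of its underside
- oil: yellow oil bottle, 52 mm across, 130 mm high; bystander, origin at the centre of its underside
Not all that is in view belongs to the job. What is shaped like the shaker but purple is not meant. What is shaped like the dock but turquoise is not meant.

How it is judged:
By the outcome, as a careful person would: the job done as asked, in the order asked, and still so for the second after the job is handed in, with the robot touching nothing.
It also fails if it takes over 54 s, if anything falls off the work surface, if the arm or the gripper's body presses on something with over 40 N, if the wrist force passes 120 N, or if a joint passes its speed limit or range.

### The arm

A 6-joint arm with a two-finger parallel gripper is mounted at the origin on the work surface. World frame = base frame: x ahead of the robot, y to its left, z up, the work surface at z = 0. Lengths are in m, angles in rad, forces in N, time in s.
With the tool pointing down it reaches from about 0.375 to 0.975 m from the base axis. Payload 3.8 kg.
Tool frame: the origin (TCP) lies midway between the tips of the shut fingers; the grasp point (between the pads) lies 19 mm behind it; z points along the fingers, y is the line along which they close (so a half turn about z gives the same grasp; the last joint's range is limited). The gripper opens to 85 mm and grips with 20 to 120 N. Pads are 22 mm wide; open, the fingers measure 114 mm over their backs; the gripper's body (76 mm by 85 mm) begins 54 mm behind the grasp point. The pads swing forward as they close: fully open they stand 13 mm farther back than shut.
Start: joints at [-1.274, 0.264, 1.604, -0, 1.274, -0.037], TCP at [0.221, -0.638, 0.231] pointing down, gripper open.
Joint ranges: [-2.63, 2.63], [-0.94, 2.18], [0.31, 2.57], [-1.31, 4.45], [0, 2.66], [-2.55, 2.55]. Speed limits (rad/s): [2.57, 2.57, 3.14, 3.14, 3.14, 3.14].

### API

Orientations are given as a rotation vector (axis times angle).
In Python, from workcell import bot gives the robot as it stands.
- The arm moves only by the tool jog_arm, never from a script. Its argument "motion" is a list of rows, each a list of 5 numbers: the opening, from -1 (shut) to 1 (fully open), then the shift along the tool's x, y, z in mm, then the turn about the tool's z in degrees. In form: [[claw, x, y, z, twist], ...]. A call has 1 to 10 rows; each row shifts and turns the commanded pose from where the row before left it, along the tool's axes as they then stand; what a row does not reach is not made up. A row lasts 1/12 s, in which the tool goes at most 41.7 mm and 7.16 degrees, less where a joint would pass 70% of its speed; a pose out of reach is approached as far as the arm can. A call with a gripper value outside its range is refused whole. The fingers move at their own pace and stop on an object; "force" is the grip in N (left out, the last holds). Time passes only in rows, so rows that do not move let the fingers close. It gives the time, the measured TCP pose, the force, the opening and the grip force at its end, in the units of the state.
- bot.read_state(): the state, without advancing time (a new reading comes with each control period).
- bot.read_camera(name): name is "scene" or "top" or "wrist"; returns (picture, depth): 400x640x3 uint8, red, green, blue; 400x640 float32, m along the optical axis (not along the pixel's ray), 0 where there is no reading.
- bot.get_calibration(name): a dict with "vfov" (degrees; the focal length in pixels is half the picture's height over the tangent of half this angle, whatever the lens; pixels are square), "cx", "cy" (the principal point, pixels), "dist" ([k1, k2, p1, p2, k3] as OpenCV has them; the pictures are not rectified), "rvec" (rotation vector, rad) and "tvec" (3), from world to camera coordinates, as OpenCV has them; the wrist camera has in their place "tool_from_camera" (4x4, takes a point from camera to tool coordinates, whose origin is the TCP and whose axes are the flange's). Camera axes: x right, y down, z forward; pixel columns grow to the right and rows downward; lengths in m; the calibration is good to about 2 mm. A picture is of the moment at which its call begins: read the wrist's pose just before it. get_calibration takes no time and is no camera call.
- bot.finish_job(): hands the job in; it is judged then, once.
The state is a dict: "time": time; "q": joint angles; "joint_vel": joint speeds; "joint_torque": joint torques, N m; "tool_pos": TCP position; "tcp_rot": TCP orientation; "wrist_force": force on the tool from outside, world axes, zero at the start; "torque": the same for the moment, N m; "width": opening from 0.0 (shut) to 1.0 (fully open); "grip_force": force on a finger pad.
Only numpy, scipy, OpenCV 4.12 (cv2) and the standard library are available. Lean on these libraries where they do the work, as an engineer would, in place of code of your own. Each camera call takes 0.05 s, during which the arm holds its last target. There are 200 camera calls.

## Working session

There is one attempt and no reset: what is moved stays moved. The work goes in short steps, Python scripts to look and compute and a tool call to move; the robot and the scene stay as the last step left them, time stands still between calls to the robot, and variables do not carry over. Pictures are saved under pics/ and viewed, at most 12 in all, crops included, and the job is handed in when it is done.

Besides the shell and the picture viewer there is one more tool, called as name([rows], argument=value, ...), one row to a line, values as JSON. jog_arm: Moves the arm, as the interface text tells. Its arguments: {"type":"object","properties":{"motion":{"type":"array"},"force":{"type":"number"}},"required":["motion"]}

```bash
mkdir -p pics; ls; cat > h.py <<'E'
import numpy as np, cv2
from workcell import bot
from scipy.spatial.transform import Rotation as R
def cal(n):
    c=bot.get_calibration(n); f=200/np.tan(np.radians(c["vfov"])/2)
    K=np.array([[f,0,c["cx"]],[0,f,c["cy"]],[0,0,1]]); return c,K,np.array(c["dist"],float)
def extr(n,st=None):
    c,K,D=cal(n)
    if n=="wrist":
        T=np.eye(4);T[:3,:3]=R.from_rotvec(st["tcp_rot"]).as_matrix();T[:3,3]=st["tool_pos"]
        return T@np.array(c["tool_from_camera"])   # world from cam
    T=np.eye(4);T[:3,:3]=R.from_rotvec(c["rvec"]).as_matrix();T[:3,3]=np.ravel(c["tvec"]); return np.linalg.inv(T)
def cloud(n,d,T):
    c,K,D=cal(n); v,u=np.mgrid[0:400,0:640]
    p=cv2.undistortPoints(np.stack([u,v],-1).reshape(-1,1,2).astype(np.float64),K,D).reshape(400,640,2)
    P=np.dstack([p*d[...,None],d]); W=P@T[:3,:3].T+T[:3,3]; W[d==0]=np.nan; return W
def ray_at_z(n,T,uv,z):
    c,K,D=cal(n); p=cv2.undistortPoints(np.array(uv,float).reshape(-1,1,2),K,D).reshape(-1,2)
    r=np.c_[p,np.ones(len(p))]@T[:3,:3].T; o=T[:3,3]; return o+r*((z-o[2])/r[:,2])[:,None]
def proj(n,T,P):
    c,K,D=cal(n); M=np.linalg.inv(T); return cv2.projectPoints(np.array(P,float).reshape(-1,1,3),cv2.Rodrigues(M[:3,:3])[0],M[:3,3],K,D)[0].reshape(-1,2)
def grab(n,save=None):
    st=bot.read_state(); im,d=bot.read_camera(n); T=extr(n,st)
    if save: cv2.imwrite(f"pics/{save}.png",im[...,::-1])
    return im,d,T,cloud(n,d,T)
E
python3 - <<'E'
from h import *
st=bot.read_state(); print(st)
for n in ("scene","top"):
    im,d,T,W=grab(n,n+"0"); np.savez(f"{n}0.npz",im=im,d=d,T=T,W=W); print(n,T.round(3),bot.get_calibration(n)["vfov"])
E
```

```text
pics
{'time': 0.0, 'q': array([-1.27387978e+00,  2.64812977e-01,  1.60539219e+00, -2.15754268e-06,
        1.27370580e+00, -3.69046231e-02]), 'joint_vel': array([-0.00072462,  0.00014516, -0.00028742, -0.00042263, -0.00138236,
       -0.00103936]), 'joint_torque': array([-3.65431169e-04, -5.15107369e+01, -3.67317224e+01,  2.94241472e-04,
        1.30352468e-02,  2.15473420e-05]), 'tool_pos': array([ 0.22094446, -0.6370284 ,  0.2299119 ]), 'tcp_rot': array([-3.09566637e+00, -5.21552837e-01,  4.74961894e-04]), 'wrist_force': array([ 0.15190907, -0.3384503 ,  0.84458537]), 'torque': array([-0.00781194, -0.04255217, -0.03208243]), 'grip_force': 0.0, 'width': 0.9985067205965242}
scene [[-0.178  0.703 -0.688  1.536]
 [ 0.984  0.124 -0.128  0.166]
 [-0.005 -0.7   -0.714  1.114]
 [ 0.     0.     0.     1.   ]] 48.71714215508899
top [[ 2.100e-02 -9.950e-01  9.900e-02  4.280e-01]
 [-1.000e+00 -2.100e-02  3.000e-03 -2.700e-02]
 [-1.000e-03 -9.900e-02 -9.950e-01  1.057e+00]
 [ 0.000e+00  0.000e+00  0.000e+00  1.000e+00]] 54.93073014666102
```

View pics/scene0.png

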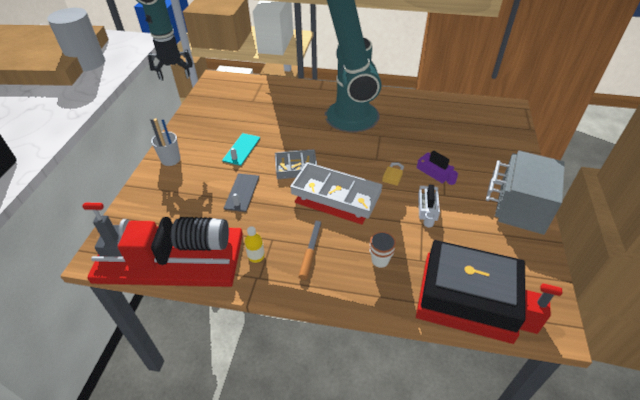

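View pics/top0.png

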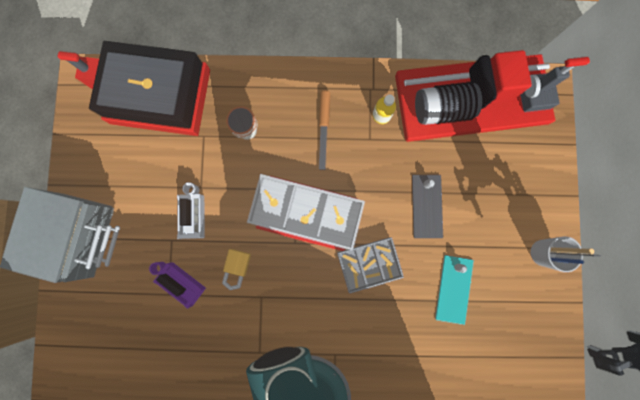

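The scene view shows the shaker at (429,205), the tray at (337,190), and the dark dock at (242,190). The purple shaker at (437,165) and the turquoise dock at (242,150) are decoys. In the top view the shaker is at (189,212) with its sleeve at (188,188), the tray at (305,212), and the dock at (427,205) with its spigot at (428,182).

```bash
python3 - <<'E'
from h import *
S={n:np.load(n+"0.npz") for n in ("top","scene")}
def box(n,u0,u1,v0,v1,m):
    W=S[n]["W"][v0:v1,u0:u1]; im=S[n]["im"][v0:v1,u0:u1].astype(int)
    k=m(W,im)&np.isfinite(W[...,2]); P=W[k]; 
    r=cv2.minAreaRect((P[:,:2]*1000).astype(np.float32)); print(n,len(P),"mean",(P.mean(0)*1000).round(1),"z pct",(np.percentile(P[:,2],[5,50,95])*1000).round(1),"rect",np.round(r[0],1),np.round(r[1],1),round(r[2],1)); return P
reg={"top":dict(sh=(165,220,170,245),tray=(235,375,165,260),dock=(405,450,165,245)),"scene":dict(sh=(410,450,175,235),tray=(285,390,155,230),dock=(218,265,165,215))}
for n in S:
    a=reg[n]
    print("fin top");box(n,*a["sh"],lambda W,i:(W[...,2]>.076)&(W[...,2]<.1))
    print("box top");box(n,*a["sh"],lambda W,i:(W[...,2]>.035)&(W[...,2]<.05))
    print("tray rim");box(n,*a["tray"],lambda W,i:(W[...,2]>.062)&(W[...,2]<.076))
    print("tray floor");box(n,*a["tray"],lambda W,i:(W[...,2]>.030)&(W[...,2]<.041))
    print("plate");box(n,*a["dock"],lambda W,i:(W[...,2]>.004)&(W[...,2]<.014)&(i.max(-1)-i.min(-1)<40)&(i.max(-1)<150))
    print("spigot");box(n,*a["dock"],lambda W,i:(W[...,2]>.035)&(W[...,2]<.06))
    print("spigot tip");box(n,*a["dock"],lambda W,i:(W[...,2]>.046)&(W[...,2]<.06))
    w=S[n]["W"][...,2]; print("bench z",np.nanmedian(w[np.abs(w)<.01])*1000)
for nm,(u0,u1,v0,v1) in dict(sh=(150,240,165,255),dock=(390,480,165,255)).items():
    pass
a=S["top"]["im"][160:260,140:240,::-1]; b=S["top"]["im"][160:260,380:460,::-1]; c=S["scene"]["im"][170:240,400:460,::-1];
r=lambda x:cv2.resize(x,None,fx=390/x.shape[0],fy=390/x.shape[0],interpolation=cv2.INTER_CUBIC)
cv2.imwrite("pics/crop.png",cv2.resize(np.hstack([r(a),r(c)]),(790,420)))
E
```

```text
fin top
top 214 mean [487.6 323.1  83.8] z pct [77.9 84.3 87.2] rect [487.7 323.8] [69.4 17.1] 3.3
box top
top 556 mean [483.4 322.6  41.5] z pct [36.4 41.8 45.9] rect [495. 325.] [148.1  61.8] 3.5
tray rim
top 739 mean [498.5  15.3  67.9] z pct [62.9 68.4 71.3] rect [496.3  13.4] [280.2 130.2] 76.6
tray floor
top 4505 mean [493.6   9.5  35.8] z pct [32.7 35.8 38.9] rect [448.8  -7.9] [335.3 222.1] 80.1
plate
top 1748 mean [ 519.1 -317.5    8.7] z pct [ 5.7  8.7 11.8] rect [ 523.8 -318.1] [174.2  81.5] 1.1
spigot
top 57 mean [ 581.2 -315.    47.6] z pct [37.6 49.1 53.9] rect [ 582.1 -316. ] [19.5 18.4] 50.6
spigot tip
top 37 mean [ 581.9 -316.    50.7] z pct [46.1 50.7 54.2] rect [ 581.9 -316.7] [16.  17.8] 1.5
bench z 0.7509044542918231
fin top
scene 94 mean [490.9 324.8  80.4] z pct [77.  80.1 84.7] rect [490.1 324.8] [73.5 19.1] 3.4
box top
scene 226 mean [499.2 324.6  39.3] z pct [35.4 38.9 44.6] rect [455.4 328.6] [ 83.  230.9] 79.5
tray rim
scene 373 mean [501.   14.9  65.2] z pct [62.4 65.  68.6] rect [497.4  12.5] [282.8 137.7] 76.5
tray floor
scene 1473 mean [487.5  11.7  33.8] z pct [30.5 33.4 38.8] rect [473.6 -30.6] [403.1 200.1] 59.8
plate
scene 540 mean [ 528.8 -317.     6.7] z pct [ 4.3  6.4 10.2] rect [ 525.4 -318.1] [178.8  80.2] 1.2
spigot
scene 33 mean [ 587.8 -314.8   43.1] z pct [36.1 42.7 50.1] rect [ 586.2 -316.1] [19.8 17.1] 21.0
spigot tip
scene 11 mean [ 585.3 -316.3   48.7] z pct [46.6 49.  50.4] rect [ 584.6 -317.5] [10.7 10.4] 63.2
bench z -2.43066569338779
```

View pics/crop.png

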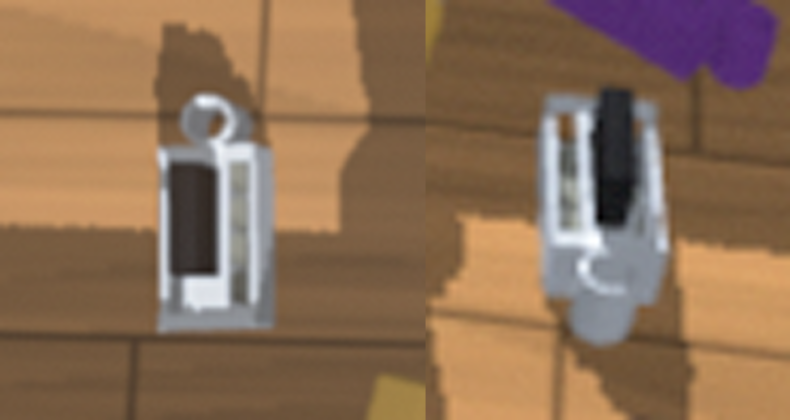

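The crop confirms the shaker's pose: sleeve at the far end, mouth towards the robot, dark fin on the cover, and stones visible through the slots. Both cameras agree to within 3 mm and the sizes and heights match the text. The measurements in mm are:

| Item | Position | Heading |
|---|---|---|
| Fin | (488.5, 324) | yaw 3.4° |
| Spigot | (583, -317) | yaw 1.1° |
| Tray | (497, 13) | y axis at 76.6° |

I'm moving to the fin now.

jog_arm([
  [1, 25, -20, 0, 5.2],
  [1, 25, -20, 0, 5.2],
  [1, 25, -20, 0, 5.3],
  [1, 15, -38, 0, 0],
  [1, 15, -38, 0, 0],
  [1, 15, -38, 0, 0],
  [1, 15, -38, 0, 0],
  [1, 15, -38, 0, 0],
  [1, 15, -38, 0, 0],
  [1, 15, -38, 0, 0],
])

```text
time: 0.93
tool_pos: [0.3681, -0.2878, 0.2308]
tcp_rot: [-3.14, -0.093, 0.0]
wrist_force: [0.8, -0.1, -0.1]
width: 0.999
grip_force: 0.0
```

jog_arm([
  [1, 5, -40, 0, 0],
  [1, 5, -40, 0, 0],
  [1, 5, -40, 0, 0],
  [1, 5, -40, 0, 0],
  [1, 5, -40, 0, 0],
  [1, 5, -40, 0, 0],
  [1, 5, -40, 0, 0],
  [1, 5, -40, 0, 0],
  [1, 5, -40, 0, 0],
  [1, 5, -40, 0, 0],
])

```text
time: 1.77
tool_pos: [0.3936, 0.1144, 0.2312]
tcp_rot: [3.14, 0.094, 0.001]
wrist_force: [1.4, -0.1, -1.4]
width: 1.0
grip_force: 0.0
```

jog_arm([
  [1, 17, -34, 0, 0],
  [1, 17, -34, 0, 0],
  [1, 17, -34, 0, 0],
  [1, 17, -34, 0, 0],
  [1, 17, -34, 10, 0],
  [1, 15, -25, 20, 0],
  [1, 0, 0, 10, 0],
  [1, 0, 0, 0, 0],
])

```text
time: 2.43
tool_pos: [0.4803, 0.3129, 0.187]
tcp_rot: [3.136, 0.097, -0.011]
wrist_force: [-1.8, 0.1, -1.1]
width: 0.999
grip_force: 0.0
```

```bash
python3 - <<'E'
from h import *
st=bot.read_state(); print(st["tool_pos"],st["tcp_rot"])
im,d,T,W=grab("wrist","wrist1"); np.savez("w1.npz",im=im,d=d,T=T,W=W); print(T.round(3))
Z=W[...,2]
m=(Z>.076)&(Z<.092)&(np.abs(W[...,0]-.488)<.06)&(np.abs(W[...,1]-.324)<.03)
P=W[m]; print(len(P),P.mean(0)*1000,cv2.minAreaRect((P[:,:2]*1000).astype(np.float32)))
m=(Z>.03)&(Z<.05)&(np.abs(W[...,0]-.488)<.12)&(np.abs(W[...,1]-.324)<.06)
P=W[m]; print(len(P),P.mean(0)*1000,cv2.minAreaRect((P[:,:2]*1000).astype(np.float32)))
E
```

```text
[0.48033618 0.3128692  0.18695973] [ 3.13620246  0.09701565 -0.01059527]
[[ 0.061 -0.955 -0.289  0.554]
 [-0.998 -0.057 -0.021  0.317]
 [ 0.003  0.29  -0.957  0.33 ]
 [ 0.     0.     0.     1.   ]]
2077 [490.10656289 324.63852829  84.41095725] ((488.39013671875, 324.8153381347656), (69.63902282714844, 17.695384979248047), 3.2509331703186035)
4273 [492.47298697 324.45517889  41.18939083] ((494.9664001464844, 325.044677734375), (148.56690979003906, 60.15756607055664), 3.1777589321136475)
```

View pics/wrist1.png

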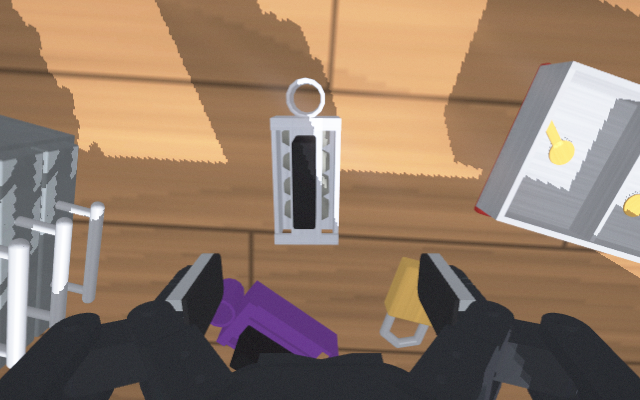

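jog_arm([
  [1, 0, 0, 20, 0],
  [1, 0, 0, 20, 0],
  [1, 0, 0, 0, 0],
  [1, 0, 0, 0, 0],
])

```text
time: 2.82
tool_pos: [0.4815, 0.3114, 0.1511]
tcp_rot: [3.139, 0.092, -0.003]
wrist_force: [0.1, -0.1, -0.2]
width: 0.999
grip_force: 0.0
```

jog_arm([
  [0.5, 3, -13, 20, 0],
  [0.3, 0, 0, 30, 0],
  [0.2, 0, 0, 30, 0],
  [0.2, 0, 0, 17, 0],
  [0.2, 0, 0, 0, 0],
  [0.2, 0, 0, 0, 0],
])

```text
time: 3.32
tool_pos: [0.4849, 0.3258, 0.0552]
tcp_rot: [3.14, 0.093, -0.0]
wrist_force: [0.9, 0.8, 0.4]
width: 0.599
grip_force: 0.0
```

jog_arm([
  [-1, 0, 0, 0, 0],
  [-1, 0, 0, 0, 0],
  [-1, 0, 0, 0, 0],
  [-1, 0, 0, 0, 0],
  [-1, 0, 0, 0, 0],
  [-1, 0, 0, 0, 0],
], force=60)

```text
time: 3.82
tool_pos: [0.4864, 0.327, 0.0569]
tcp_rot: [-3.138, -0.094, -0.006]
wrist_force: [-0.2, -2.1, 6.8]
width: 0.201
grip_force: 60.6
```

jog_arm([
  [-1, 0, 0, -5, 0],
  [-1, 0, 0, -20, 0],
  [-1, 0, 0, -30, 0],
  [-1, 0, 0, -30, 0],
  [-1, 0, 0, -15, 0],
  [-1, 0, 0, 0, 0],
  [-1, 0, 0, 0, 0],
])

```text
time: 4.4
tool_pos: [0.4848, 0.3264, 0.1548]
tcp_rot: [-3.139, -0.094, -0.002]
wrist_force: [0.2, 0.2, -5.2]
width: 0.202
grip_force: 59.2
```

jog_arm([
  [-1, 3, 10, 0, 0],
  [-1, 3, 20, 0, 0],
  [-1, 3, 30, 0, 0],
  [-1, 3, 30, 0, 0],
  [-1, 3, 30, 0, 0],
  [-1, 3, 30, 0, 0],
  [-1, 3, 30, 0, 0],
  [-1, 3, 25, 0, 0],
  [-1, 3, 15, 0, 0],
  [-1, 3, 10, 0, 0],
])

```text
time: 5.23
tool_pos: [0.5264, 0.0955, 0.1514]
tcp_rot: [3.139, 0.091, -0.008]
wrist_force: [0.7, 0.3, -4.4]
width: 0.197
grip_force: 59.3
```

jog_arm([
  [-1, 0, 0, 0, 4],
  [-1, 0, 0, 0, 5],
  [-1, 0, 0, 0, 5],
  [-1, 0, 0, 0, 2.8],
  [-1, 0, 0, 0, 0],
  [-1, 0, 0, 0, 0],
])

```text
time: 5.73
tool_pos: [0.5273, 0.0982, 0.1527]
tcp_rot: [3.12, -0.363, -0.004]
wrist_force: [0.5, -0.7, -4.8]
width: 0.2
grip_force: 59.3
```

```bash
cat >> h.py <<'E'
C0=np.array([496.8,13.])/1000; TY=np.array([.232,.973]); TX=np.array([.973,-.232])
def tray(P): q=np.asarray(P)[...,:2]-C0; return np.stack([q@TX,q@TY],-1)*1000
def tilt(st,names=("top","wrist")):
    # plane fit of cover, axes: tool x = shaker -x
    Rm=R.from_rotvec(st["tcp_rot"]).as_matrix(); p=st["tool_pos"]
    for n in names:
        im,d,T,W=grab(n)
        L=(W-p)@Rm*1000   # tool coords mm: x tailward, y, z down
        s=-L[...,0]; h=-L[...,2]
        # fin top line: |y|<8
        k=(np.abs(L[...,1])<28)&(np.abs(L[...,1])>13)&(s>-60)&(s<68)&(h>-60)&(h<30)
        P=np.c_[s[k],L[...,1][k],h[k]]
        if len(P)<50: print(n,"few",len(P)); continue
        best=(0,None); rng=np.random.default_rng(0)
        for _ in range(400):
            a=P[rng.choice(len(P),3,False)]
            try: c=np.linalg.solve(np.c_[a[:,:2],np.ones(3)],a[:,2])
            except Exception: continue
            if abs(c[1])>.15: continue
            r=np.abs(np.c_[P[:,:2],np.ones(len(P))]@c-P[:,2])<2
            if r.sum()>best[0]: best=(r.sum(),r)
        r=best[1]; c=np.linalg.lstsq(np.c_[P[r,:2],np.ones(r.sum())],P[r,2],rcond=None)[0]
        print(n,"tilt nose-down deg",np.degrees(np.arctan(-c[0])).round(1),"roll",np.degrees(np.arctan(c[1])).round(1),"cover height at TCP",c[2].round(1),"n",r.sum(),len(P))
E
python3 - <<'E'
from h import *
st=bot.read_state(); print(st["time"],st["tool_pos"],st["tcp_rot"],tray(st["tool_pos"]))
tilt(st)
E
```

```text
5.7333 [0.52729137 0.09823627 0.15273361] [ 3.11987787 -0.36312344 -0.00437105] [ 9.89328655 90.00889165]
top tilt nose-down deg -1.2 roll 3.8 cover height at TCP -13.9 n 39 140
wrist tilt nose-down deg 3.9 roll 2.1 cover height at TCP -17.6 n 1997 7582
```

```bash
python3 - <<'E'
from h import *
st=bot.read_state()
im,d,T,W=grab("wrist"); im2,d2,T2,W2=grab("scene")
Rm=R.from_rotvec(st["tcp_rot"]).as_matrix();p=st["tool_pos"]
u,v=proj("scene",T2,p)[0]; u,v=int(u),int(v); print(u,v)
c=cv2.resize(im2[v-45:v+55,u-60:u+60],(480,400),interpolation=cv2.INTER_CUBIC)
cv2.imwrite("pics/comp2.png",cv2.resize(np.hstack([im,c])[...,::-1],(800,286)))
L=(W-p)@Rm*1000
for s0 in range(-90,70,10):   # tool x bins (tail +)
    for nm,lo,hi in (("fin",-7,7),("side+",14,28),("side-",-28,-14)):
        k=(np.abs(L[...,0]+s0)<5)&(L[...,1]>lo)&(L[...,1]<hi)&(L[...,2]<60)&(L[...,2]>-60)
        if k.sum()>20: print(s0,nm,k.sum(),np.percentile(-L[...,2][k],[10,50,90]).round(1),end=" | ")
    print()
E
```

```text
362 175

-80 fin 372 [-38.3 -15.  -13.9] | 
-70 side+ 186 [-39.1 -14.9 -13.7] | -70 side- 26 [-15.9 -14.9 -14.3] | 
-60 fin 63 [-47.4 -27.1 -15. ] | -60 side+ 108 [-33.3 -14.6 -13.7] | 
-50 fin 762 [-34.9 -14.7 -13.7] | -50 side+ 597 [-43.4 -14.9 -13.6] | -50 side- 593 [-43.  -15.2 -13.9] | 
-40 fin 1523 [-14.6   3.2  26.7] | -40 side+ 362 [-23.6 -14.3 -13.4] | -40 side- 379 [-25.7 -14.9 -13.9] | 
-30 fin 955 [27.  27.7 28.5] | -30 side+ 456 [-51.2 -36.6 -16.9] | -30 side- 514 [-45.3 -36.7 -18.2] | 
-20 fin 885 [27.  27.7 28.5] | -20 side+ 449 [-52.2 -37.2 -14.1] | -20 side- 445 [-52.5 -33.2 -17.8] | 
-10 fin 837 [27.1 27.8 28.6] | -10 side+ 2252 [-37.1  42.3  55.3] | -10 side- 2198 [-38.1  44.2  55.3] | 
0 fin 792 [27.3 27.9 28.6] | 0 side+ 347 [-51.5 -36.7 -17.5] | 0 side- 497 [-49.2 -21.   55.7] | 
10 fin 725 [27.2 27.9 28.5] | 10 side+ 235 [-52.1 -46.  -32.2] | 10 side- 264 [-52.7 -51.5 -19.2] | 
20 fin 696 [27.4 28.  28.6] | 20 side+ 33 [-52.7 -51.7 -48.2] | 20 side- 38 [-52.7 -52.  -48.4] | 
30 fin 398 [27.3 28.  28.6] | 


60 side+ 110 [-15.8 -13.9 -13.1] | 60 side- 56 [-15.5 -14.1 -13.5] |
```

View pics/comp2.png

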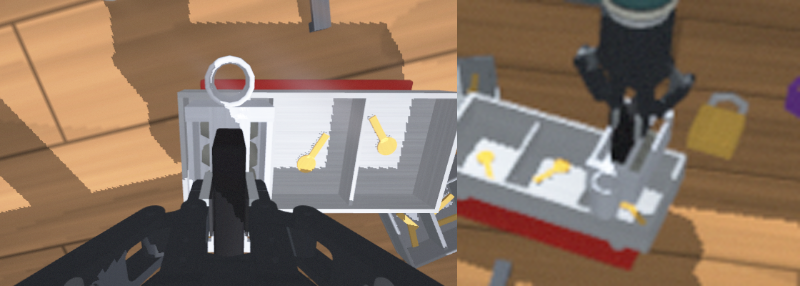

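jog_arm([
  [-1, 0, 0, 12, 0],
  [-1, 0, 0, 12, 0],
  [-1, 0, 0, 4, 0],
  [-1, -2, 0, 3, 0],
  [-1, -4, 0, 3, 0],
  [-1, -4, 0, 3, 0],
  [-1, -4, 0, 3, 0],
  [-1, 0, 0, 0, 0],
])

```text
time: 6.6
tool_pos: [0.5156, 0.101, 0.1155]
tcp_rot: [3.119, -0.365, 0.005]
wrist_force: [-2.5, -2.4, 6.5]
width: 0.199
grip_force: 62.0
```

```bash
cat >> h.py <<'E'
def finTilt(save=None):
    st=bot.read_state(); im,d,T,W=grab("wrist",save)
    Rm=R.from_rotvec(st["tcp_rot"]).as_matrix(); L=(W-st["tool_pos"])@Rm*1000
    s=-L[...,0];h=-L[...,2]
    k=(np.abs(L[...,1])<7)&(s>-48)&(s<28)&(h>5)&(h<50)&(im.max(-1)<70)
    x,y=s[k],h[k]; m=np.ones(len(x),bool)
    for _ in range(8): c=np.polyfit(x[m],y[m],1); m=np.abs(np.polyval(c,x)-y)<max(1.5,np.median(np.abs(np.polyval(c,x)-y))*1.5)
    print("t",st["time"],"tray",tray(st["tool_pos"]).round(1),"z",(st["tool_pos"][2]*1000).round(1),"tilt",np.degrees(np.arctan(-c[0])).round(2),"fintop at tcp",c[1].round(1),m.sum(),len(x),"s",np.percentile(x[m],[1,99]).round(0),"Fz",st["wrist_force"].round(1))
    return im,d,T,W,st
E
python3 -c "
from h import *
finTilt()"
```

```text
t 6.6 tray [-2.1 90. ] z 115.5 tilt 8.57 fintop at tcp 28.3 4785 5883 s [-35.  27.] Fz [-2.5 -2.4  6.5]
```

jog_arm([
  [-1, -3, 0, 3, 0],
  [-1, -3, 0, 3, 0],
  [-1, -1, 0, 1, 0],
  [-1, 0, 0, 0, 0],
])

```text
time: 6.98
tool_pos: [0.5095, 0.1027, 0.109]
tcp_rot: [3.12, -0.365, 0.006]
wrist_force: [-2.1, -2.6, 8.2]
width: 0.198
grip_force: 63.3
```

```bash
python3 -c "
from h import *
finTilt()"
```

```text
t 6.9833 tray [-8.5 90.2] z 109.0 tilt 14.05 fintop at tcp 28.5 4457 6011 s [-34.  27.] Fz [-2.1 -2.6  8.2]
```

jog_arm([
  [-1, 2, 0, -5, 0],
  [-1, 5, 0, -6, 0],
  [-1, 6, 0, -4, 0],
  [-1, 6, 0, 0, 0],
  [-1, 5, 0, 0, 0],
  [-1, 3, 0, 0, 0],
  [-1, 1, 0, 0, 0],
  [-1, 0, 0, 0, 0],
])

```text
time: 7.7
tool_pos: [0.5351, 0.0966, 0.1217]
tcp_rot: [3.12, -0.366, -0.002]
wrist_force: [0.1, -0.5, -3.9]
width: 0.199
grip_force: 61.5
```

```bash
cat >> h.py <<'E'
def stones(name,W):
    # blobs standing 6..25 mm above tray floor, inside bays
    t=tray(W); h=W[...,2]*1000-35
    k=(h>7)&(h<20)&(np.abs(t[...,0])<56)&(np.abs(np.abs(t[...,1])-45.5)>5)&(np.abs(t[...,1])<132)
    n,lab,stt,cen=cv2.connectedComponentsWithStats(k.astype(np.uint8))
    for i in range(1,n):
        if stt[i,4]>25:
            q=t[lab==i]; print(name,"blob",stt[i,4],"px",cen[i].round(),"tray",np.median(q,0).round(),"ext",np.ptp(q,axis=0).round(),"h",np.median(h[lab==i]).round(1))
E
python3 - <<'E'
from h import *
im,d,T,W,st=finTilt("w3"); stones("wrist",W)
im,d,T,W=grab("top"); stones("top",W)
E
```

```text
t 7.7 tray [17.9 90.3] z 121.7 tilt 13.51 fintop at tcp 28.5 4497 6006 s [-34.  27.] Fz [ 0.1 -0.5 -3.9]
```

View pics/w3.png

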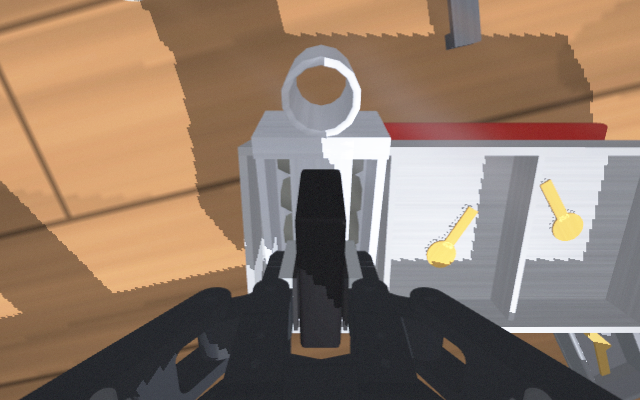

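jog_arm([
  [-1, -10, 0, 0, 0],
  [-1, 10, 0, 0, 0],
  [-1, -10, 0, 0, 0],
  [-1, 10, 0, 0, 0],
  [-1, 0, 0, 0, 0],
])

```text
time: 8.22
tool_pos: [0.536, 0.0968, 0.1226]
tcp_rot: [-3.12, 0.365, -0.003]
wrist_force: [1.1, -0.7, -3.1]
width: 0.198
grip_force: 61.6
```

```bash
python3 - <<'E'
from h import *
im,d,T,W,st=finTilt("w4"); stones("wrist",W)
im,d,T2,W2=grab("scene","s4"); stones("scene",W2)
im2,d,T2,W2=grab("top","t4"); stones("top",W2)
u,v=proj("scene",extr("scene"),st["tool_pos"])[0].astype(int)
a=cv2.resize(im[v-40:v+60,u-50:u+50],(390,390),interpolation=cv2.INTER_CUBIC)
w=cv2.imread("pics/w4.png")[100:350,220:440,::-1]
cv2.imwrite("pics/c4.png",np.hstack([a,cv2.resize(w,(390,390))])[...,::-1])
E
```

```text
t 8.2167 tray [18.7 90.6] z 122.6 tilt 13.55 fintop at tcp 28.5 4497 6006 s [-34.  27.] Fz [ 1.1 -0.7 -3.1]
```

View pics/c4.png

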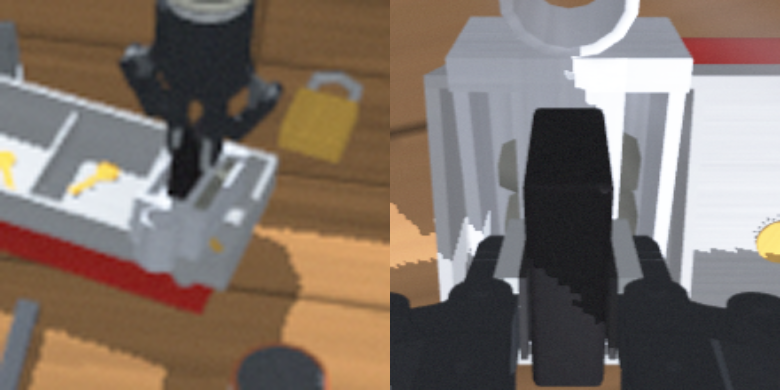

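jog_arm([
  [-1, -10, 0, 0, 0],
  [-1, 10, 0, 0, 0],
  [-1, 0, 0, 0, 0],
  [-1, 0, 0, 0, 0],
])

```text
time: 8.7
tool_pos: [0.5354, 0.0968, 0.1225]
tcp_rot: [-3.12, 0.366, -0.001]
wrist_force: [-0.5, 1.0, -4.5]
width: 0.202
grip_force: 61.6
```

```bash
cat >> h.py <<'E'
def slot(W,st,tilt,xg=-2,hg=75,lo=13,hi=24):
    Rm=R.from_rotvec(st["tcp_rot"]).as_matrix(); L=(W-st["tool_pos"])@Rm*1000
    s=-L[...,0]; h=-L[...,2]-19; a=np.radians(tilt)  # relative to grasp point
    X=xg+s*np.cos(a)-h*np.sin(a); Z=hg+s*np.sin(a)+h*np.cos(a); Y=L[...,1]
    out=[]
    for sg in (1,-1):
        k=(Z>lo)&(Z<hi)&(sg*Y>8)&(sg*Y<25)&(X>-53)&(X<70)
        out.append(np.histogram(X[k],np.arange(-54,72,6))[0])
    print("x",np.arange(-51,70,6)); print("L",out[1]); print("R",out[0])
E
python3 - <<'E'
from h import *
im,d,T,W,st=finTilt(); slot(W,st,13.5)
for n in ("scene","top"): 
    im,d,T,W=grab(n); print(n);slot(W,st,13.5); stones(n,W)
# compare with earlier w1 (level on bench)
E
```

```text
t 8.7 tray [18.1 90.5] z 122.5 tilt 13.56 fintop at tcp 28.5 4482 6002 s [-34.  27.] Fz [-0.5  1.  -4.5]
x [-51 -45 -39 -33 -27 -21 -15  -9  -3   3   9  15  21  27  33  39  45  51
  57  63  69]
L [ 0  0  0 18 28 27 28 24 25 13 92 94 30 10  0  0  0  0  0  0]
R [  0   0   0   0   0   0   0   0   0  19 127  87  32   0   0   0   0   0
   0   0]
scene
x [-51 -45 -39 -33 -27 -21 -15  -9  -3   3   9  15  21  27  33  39  45  51
  57  63  69]
L [6 0 0 0 0 0 0 0 0 2 1 4 2 2 2 2 4 1 1 0]
R [0 0 0 0 0 0 0 0 0 0 0 0 0 0 0 0 0 0 0 0]
top
x [-51 -45 -39 -33 -27 -21 -15  -9  -3   3   9  15  21  27  33  39  45  51
  57  63  69]
L [0 0 0 0 0 0 0 0 0 0 0 0 0 0 0 2 2 0 0 0]
R [0 0 0 0 0 0 0 0 0 0 0 0 0 0 0 0 0 0 0 0]
top blob 38 px [262. 220.] tray [-51. 102.] ext [11. 32.] h 17.3
```

jog_arm([
  [-1, 0, 0, -4, 0],
  [-1, 0, 0, -7, 0],
  [-1, 0, 2, -4, 0],
  [-1, 0, 5, 0, 0],
  [-1, 0, 8, 0, 0],
  [-1, 0, 10, 0, 0],
  [-1, 0, 10, 0, 0],
  [-1, 0, 10, 0, 0],
  [-1, 0, 10, 0, 0],
  [-1, 0, 10, 0, 0],
])

```text
time: 9.68
tool_pos: [0.5196, 0.0322, 0.1371]
tcp_rot: [3.12, -0.367, -0.001]
wrist_force: [-0.0, 0.7, -4.0]
width: 0.201
grip_force: 61.6
```

jog_arm([
  [-1, 0, 9, 0, 0],
  [-1, 0, 7, 0, 0],
  [-1, 0, 5, 0, 0],
  [-1, 0, 3, 2, 0],
  [-1, 0, 1, 4, 0],
  [-1, 0, 0, 4, 0],
  [-1, 0, 0, 2, 0],
  [-1, 0, 0, 0, 0],
])

```text
time: 10.35
tool_pos: [0.5136, 0.0096, 0.1242]
tcp_rot: [3.12, -0.365, -0.003]
wrist_force: [-0.3, 0.7, -4.0]
width: 0.195
grip_force: 61.6
```

```bash
python3 - <<'E'
from h import *
im,d,T,W,st=finTilt("w5"); slot(W,st,13.5); stones("wrist",W)
for n in ("scene","top"): 
    im2,d,T,W=grab(n,n[0]+"5"); stones(n,W)
a=cv2.resize(im2[160:270,235:375],(420,330),interpolation=cv2.INTER_CUBIC); b=cv2.resize(im[:,100:540],(363,330))
cv2.imwrite("pics/c5.png",np.hstack([a,b])[...,::-1])
E
```

```text
t 10.35 tray [17.2  0.6] z 124.2 tilt 13.55 fintop at tcp 28.5 4507 5998 s [-34.  27.] Fz [-0.3  0.7 -4. ]
x [-51 -45 -39 -33 -27 -21 -15  -9  -3   3   9  15  21  27  33  39  45  51
  57  63  69]
L [ 0  0  0 17 28 25 22 22 20 15 98 94 34  5  0  0  0  0  0  0]
R [  0   0   0   0   0   0   0   0   0  13 127  87  29   0   0   0   0   0
   0   0]
wrist blob 1177 px [190. 276.] tray [-32.  96.] ext [39. 37.] h 15.4
wrist blob 465 px [241. 270.] tray [-28.  57.] ext [21. 21.] h 16.8
wrist blob 115 px [212. 286.] tray [-46.  83.] ext [ 5. 22.] h 9.5
scene blob 68 px [367. 189.] tray [-43.  96.] ext [40. 46.] h 12.4
top blob 35 px [269. 213.] tray [-29.  91.] ext [19. 15.] h 15.6
top blob 35 px [280. 218.] tray [-34.  61.] ext [23. 21.] h 15.4
```

View pics/c5.png

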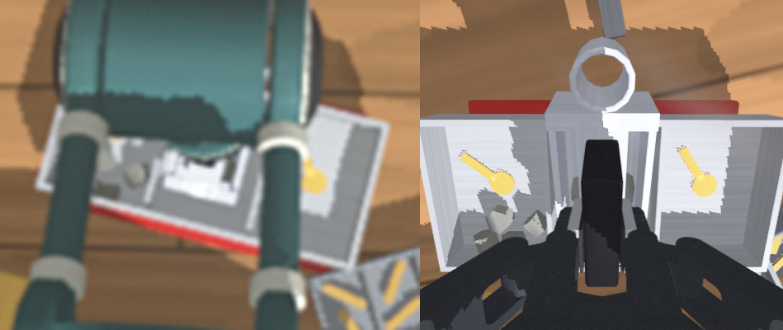

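```bash
python3 - <<'E'
from h import *
z=np.load("w1.npz"); W=z["W"]*1000
ex=np.array([-.998,-.058]); o=np.array([488.4,324.8])+5*ex*1.0  # shaker origin: fin centre is x=-5
ey=np.array([.058,-.998])
q=W[...,:2]-o; X=q@ex; Y=q@ey; Z=W[...,2]
for sg in (1,-1):
    k=(Z>14)&(Z<24)&(sg*Y>8)&(sg*Y<25)&(X>-53)&(X<61); print(np.histogram(X[k],np.arange(-54,63,4))[0])
print(np.arange(-52,63,4))
im=cv2.imread("pics/w5.png")[...,::-1]
E
cat >> h.py <<'E'
def occ(W,y0,y1,name="",pic=False):
    t=tray(W); h=W[...,2]*1000-35
    k=(h>5)&(h<30)&(np.abs(t[...,0])<58)&(t[...,1]>y0)&(t[...,1]<y1)
    g=np.zeros((40,int((y1-y0)/3)+1))
    a=((t[k]-[-60,y0])/3).astype(int); np.maximum.at(g,(a[:,0].clip(0,39),a[:,1].clip(0,g.shape[1]-1)),h[k])
    print(name); 
    for r in g[:30]: print("".join("%3d"%v if v else "  ." for v in r))
E
python3 - <<'E'
from h import *
im,d,T,W=grab("wrist"); occ(W,48,135,"wrist L")
im,d,T,W=grab("top"); occ(W,48,135,"top L")
E
```

```text
[ 0  0  0 32 34 38 21  2 26 35 32 32 25  4 26 28 27 28 17  3 26 28 27 27
 16  1  0  0  0]
[ 0  0  0 27 32 37 11  0  6 30 27 27  7  0  5 27 31 26  8  0  4 27 23 22
  7  0  0  0  0]
[-52 -48 -44 -40 -36 -32 -28 -24 -20 -16 -12  -8  -4   0   4   8  12  16
  20  24  28  32  36  40  44  48  52  56  60]
wrist L
  .  .  .  .  .  .  .  .  .  .  .  .  .  .  .  .  .  .  .  . 19  .  .  .  .  .  .  . 29  .
  .  .  .  .  .  .  .  .  .  .  .  .  .  .  .  .  .  .  . 19 21  .  .  .  .  .  .  . 29  .
  .  .  .  .  .  .  .  .  .  .  .  .  .  .  .  8 14 20 21 21 20  .  .  .  .  .  .  . 29  .
  .  .  .  .  .  .  .  8  .  .  .  .  .  . 10 11 16 20 21 21 20 20  .  .  .  .  .  . 29  .
  .  .  .  .  .  .  . 11 11 10  9 11 12 13 11 10 13 19 20 20 20 19 14 10  .  .  .  . 29  .
  .  .  .  .  .  .  .  . 10  6  7  .  . 14 12  . 13 18 20 20 21 20 16  .  .  .  .  . 29  .
  .  . 20 19  .  .  .  .  .  .  .  .  .  . 15 14  9  .  .  .  .  .  .  .  .  .  .  . 29  .
  . 20 20 21 20  .  .  .  .  .  .  .  . 16 16 16 16 15  .  .  .  .  .  .  .  .  .  . 29  .
 19 20 21 20 20 20  . 10  .  .  .  . 16 16 16 16 16 15  .  .  .  
[... 3972 characters left out ...]
  .  .  .  .  .  .  .  .  .  .  .  .  .  .  .  .  .  .  .  .  .
  .  .  .  .  .  .  .  .  .  .  .  .  .  .  .  .  .  .  .  .  .  .  .  .  .  .  .  .  .  .
  .  .  .  .  .  .  .  .  .  .  .  .  .  .  .  .  .  .  .  .  .  .  .  .  .  .  .  .  .  .
  .  .  .  .  .  .  .  .  .  .  .  .  .  .  .  .  .  .  .  .  .  .  .  .  .  .  .  .  .  .
  .  .  .  .  .  .  .  .  .  .  .  .  .  .  .  .  .  .  .  .  .  .  .  .  .  .  .  .  .  .
  .  .  .  .  .  .  .  .  .  .  .  .  .  .  .  .  .  .  .  .  .  .  .  .  .  .  .  .  .  .
  .  .  .  .  .  .  .  .  .  .  .  .  .  .  .  .  .  .  .  .  .  .  .  .  .  .  .  .  .  .
  .  .  .  .  .  .  .  .  .  .  .  .  .  .  .  .  .  .  .  .  .  .  .  .  .  .  .  .  .  .
```

jog_arm([
  [-1, -6, 0, 0, 0],
  [-1, 6, 0, 0, 0],
  [-1, 0, 0, 0, 0],
  [-1, 0, 0, 0, 0],
])

```text
time: 10.93
tool_pos: [0.5148, 0.0092, 0.1255]
tcp_rot: [-3.12, 0.366, -0.001]
wrist_force: [0.2, 0.3, -3.4]
width: 0.201
grip_force: 61.6
```

```bash
cat > chk.py <<'E'
from h import *
import sys
y0,y1=map(int,sys.argv[1:3])
im,d,T,W,st=finTilt(); slot(W,st,13.5)
for n in ("wrist","scene","top"):
    if n!="wrist": im,d,T,W=grab(n)
    t=tray(W); h=W[...,2]*1000-35
    k=(h>6)&(h<26)&(np.abs(t[...,0])<57)&(t[...,1]>y0)&(t[...,1]<y1)&(im.max(-1).astype(int)-im.min(-1)<50)
    c,lab,s,ce=cv2.connectedComponentsWithStats(k.astype(np.uint8))
    for i in range(1,c):
        if s[i,4]>12: print(n,s[i,4],"tray",np.median(t[lab==i],0).round(),"ext",np.ptp(t[lab==i],axis=0).round(),"h",np.median(h[lab==i]).round())
E
python3 chk.py -42 42
```

```text
t 10.9333 tray [18.4  0.5] z 125.5 tilt 13.57 fintop at tcp 28.5 4509 6022 s [-34.  27.] Fz [ 0.2  0.3 -3.4]
x [-51 -45 -39 -33 -27 -21 -15  -9  -3   3   9  15  21  27  33  39  45  51
  57  63  69]
L [ 0  0  0 19 26 20 21 24 18 19 18 70 50 11  0  0  0  0  0  0]
R [  0   0   0   0   0   0   0   0   0   0   7 111  41   8   0   0   0   0
   0   0]
wrist 479 tray [ 4. 42.] ext [88.  1.] h 19.0
```

jog_arm([
  [-1, -6, 0, 0, 0],
  [-1, 6, 0, 0, 0],
  [-1, 0, 0, 0, 0],
  [-1, -6, 0, 0, 0],
  [-1, 6, 0, 0, 0],
  [-1, 0, 0, 0, 0],
  [-1, 0, 0, 0, 0],
])

```text
time: 11.67
tool_pos: [0.5148, 0.0091, 0.1255]
tcp_rot: [-3.12, 0.366, -0.001]
wrist_force: [-0.1, 0.4, -3.0]
width: 0.197
grip_force: 61.6
```

```bash
python3 chk.py -42 42
```

```text
t 11.6667 tray [18.4  0.4] z 125.5 tilt 13.53 fintop at tcp 28.5 4501 5997 s [-34.  27.] Fz [-0.1  0.4 -3. ]
x [-51 -45 -39 -33 -27 -21 -15  -9  -3   3   9  15  21  27  33  39  45  51
  57  63  69]
L [ 0  0  0 17 26 28 25 25 22 16 18 13 15 10  0  0  0  0  0  0]
R [0 0 0 0 0 0 0 0 0 0 0 0 0 1 2 0 0 0 0 0]
wrist 474 tray [ 4. 42.] ext [88.  1.] h 19.0
top 41 tray [-49.  12.] ext [16. 18.] h 15.0
top 47 tray [-49. -14.] ext [18. 19.] h 16.0
```

jog_arm([
  [-1, 0, 0, -4, 0],
  [-1, 0, 0, -7, 0],
  [-1, 0, 2, -4, 0],
  [-1, 0, 5, 0, 0],
  [-1, 0, 8, 0, 0],
  [-1, 0, 10, 0, 0],
  [-1, 0, 10, 0, 0],
  [-1, 0, 10, 0, 0],
  [-1, 0, 10, 0, 0],
  [-1, 0, 10, 0, 0],
])

```text
time: 12.65
tool_pos: [0.4988, -0.0553, 0.1401]
tcp_rot: [3.12, -0.367, -0.001]
wrist_force: [0.6, 0.7, -2.5]
width: 0.199
grip_force: 61.6
```

jog_arm([
  [-1, 0, 9, 0, 0],
  [-1, 0, 7, 0, 0],
  [-1, 0, 5, 0, 0],
  [-1, 0, 3, 2, 0],
  [-1, 0, 1, 4, 0],
  [-1, 0, 0, 5, 0],
  [-1, 0, 0, 3, 0],
  [-1, 0, 0, 0, 0],
])

```text
time: 13.32
tool_pos: [0.4926, -0.0778, 0.1249]
tcp_rot: [-3.12, 0.365, 0.004]
wrist_force: [-0.2, -0.4, -2.4]
width: 0.198
grip_force: 61.6
```

```bash
python3 chk.py -133 42
```

```text
t 13.3167 tray [ 17.  -89.3] z 124.9 tilt 13.58 fintop at tcp 28.5 4501 6011 s [-34.  27.] Fz [-0.2 -0.4 -2.4]
x [-51 -45 -39 -33 -27 -21 -15  -9  -3   3   9  15  21  27  33  39  45  51
  57  63  69]
L [ 0  0  0 16 30 25 24 27 22 14 15 16 10 11  0  0  0  0  0  0]
R [1 0 0 0 0 0 0 0 0 0 0 0 0 0 1 0 0 0 0 0]
wrist 1817 tray [ 7. 42.] ext [114.   2.] h 16.0
wrist 293 tray [ -4. -49.] ext [69.  2.] h 21.0
wrist 552 tray [-46.  10.] ext [19. 21.] h 15.0
wrist 300 tray [-42. -19.] ext [18. 20.] h 13.0
scene 67 tray [ -2. -45.] ext [106.   8.] h 19.0
scene 55 tray [-49.  -3.] ext [21. 48.] h 12.0
top 42 tray [-49.  12.] ext [16. 18.] h 16.0
top 21 tray [-49.  -8.] ext [15.  9.] h 16.0
```

jog_arm([
  [-1, -10, 0, 0, 0],
  [-1, 10, 0, 0, 0],
  [-1, 0, 0, 0, 0],
  [-1, -10, 0, 0, 0],
  [-1, 10, 0, 0, 0],
  [-1, 0, 0, 0, 0],
  [-1, -10, 0, 0, 0],
  [-1, 10, 0, 0, 0],
  [-1, 0, 0, 0, 0],
  [-1, 0, 0, 0, 0],
])

```text
time: 14.3
tool_pos: [0.4935, -0.0784, 0.1265]
tcp_rot: [3.12, -0.366, 0.0]
wrist_force: [-0.7, -0.1, -2.9]
width: 0.201
grip_force: 61.7
```

```bash
python3 chk.py -133 -42
```

```text
t 14.3 tray [ 18.  -89.7] z 126.5 tilt 13.55 fintop at tcp 28.5 4504 6014 s [-34.  27.] Fz [-0.7 -0.1 -2.9]
x [-51 -45 -39 -33 -27 -21 -15  -9  -3   3   9  15  21  27  33  39  45  51
  57  63  69]
L [ 0  0  0 14 30 25 23 21 20 19 19 16 13  8  0  0  0  0  0  0]
R [0 0 0 0 0 0 0 0 0 0 0 0 0 0 0 0 0 0 0 0]
wrist 346 tray [ -3. -49.] ext [75.  3.] h 22.0
scene 16 tray [-35. -95.] ext [40. 16.] h 20.0
scene 69 tray [ -2. -45.] ext [106.   7.] h 20.0
top 80 tray [-51. -92.] ext [12. 46.] h 20.0
```

jog_arm([
  [-1, -10, 0, 0, 0],
  [-1, 10, 0, 0, 0],
  [-1, -10, 0, 0, 0],
  [-1, 10, 0, 0, 0],
  [-1, 0, 0, 0, 0],
  [-1, 0, 0, -8, 0],
  [-1, 0, 0, -14, 0],
  [-1, 0, 0, -8, 0],
  [-1, 0, 0, 0, 0],
])

```text
time: 15.2
tool_pos: [0.4954, -0.0787, 0.1591]
tcp_rot: [3.12, -0.366, 0.008]
wrist_force: [0.2, -0.2, -2.1]
width: 0.205
grip_force: 61.7
```

jog_arm([
  [-1, 4, 5, 0, 0],
  [-1, 8, 11, 0, 0],
  [-1, 10, 14, 0, 0],
  [-1, 12, 18, 0, 0],
  [-1, 12, 18, 0, 0],
  [-1, 12, 18, 0, 0],
  [-1, 11, 16, 0, 0],
  [-1, 8, 11, 0, 0],
  [-1, 3, 6, 0, 0],
  [-1, 0, 0, 0, 0],
])

```text
time: 16.03
tool_pos: [0.5444, -0.2123, 0.1556]
tcp_rot: [3.12, -0.369, -0.001]
wrist_force: [-0.9, -0.5, -1.8]
width: 0.202
grip_force: 61.7
```

```bash
python3 chk.py -138 138 ; python3 - <<'E'
from h import *
im,d,T,W=grab("top","t7"); im2,d2,T2,W2=grab("scene","s7")
a=cv2.resize(im[165:260,235:375],(500,339),interpolation=cv2.INTER_CUBIC); b=cv2.resize(im2[150:235,275:395],(290,205)); b=np.vstack([b,np.zeros((134,290,3),np.uint8)])
cv2.imwrite("pics/c7.png",np.hstack([a,b])[...,::-1])
E
```

```text
t 16.0333 tray [  98.5 -208.2] z 155.6 tilt 13.53 fintop at tcp 28.5 4508 6000 s [-34.  27.] Fz [-0.9 -0.5 -1.8]
x [-51 -45 -39 -33 -27 -21 -15  -9  -3   3   9  15  21  27  33  39  45  51
  57  63  69]
L [ 0  0  0 18 31 25 21 26 18 20 16 18  9  8  0  0  0  0  0  0]
R [1 0 0 0 0 0 0 0 0 0 0 0 0 0 0 0 0 0 0 0]
wrist 2522 tray [ 1. 42.] ext [112.   6.] h 17.0
wrist 1120 tray [ 17. -49.] ext [78.  3.] h 17.0
wrist 39 tray [-29.  83.] ext [13.  7.] h 7.0
wrist 559 tray [-46.  73.] ext [35. 43.] h 18.0
wrist 625 tray [-45.   6.] ext [19. 43.] h 15.0
wrist 188 tray [-45. -87.] ext [12. 15.] h 18.0
scene 52 tray [  -3. -136.] ext [107.   6.] h 17.0
scene 55 tray [-47. -89.] ext [18. 51.] h 14.0
scene 68 tray [  1. -45.] ext [107.   7.] h 19.0
scene 28 tray [-48. -12.] ext [21. 20.] h 12.0
scene 29 tray [-48.  13.] ext [23. 22.] h 11.0
scene 88 tray [-23.  46.] ext [108.  38.] h 16.0
scene 74 tray [-44.  94.] ext [42. 52.] h 13.0
top 62 tray [ -2. 135.] ext [113.   2.] h 16.0
top 51 tray [-29.  93.] ext [20. 20.] h 15.0
top 68 tray [-33.  58.] ext [34. 29.] h 18.0
top 84 tray [-51.  99.] ext [13. 48.] h 18.0
top 42 tray [-49.  12.] ext [16. 19.] h 16.0
top 47 tray [-49. -13.] ext [18. 19.] h 15.0
top 80 tray [-51. -92.] ext [12. 46.] h 20.0
```

View pics/c7.png

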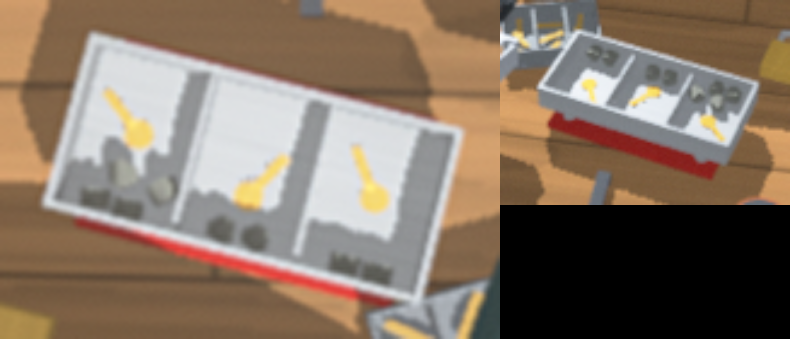

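The tray holds all eight stones: four in the left bay, two in the middle and two in the right. Next I level the shaker in the grip by setting it flat on free bench.

jog_arm([
  [-1, 0, 0, 15, -5],
  [-1, 0, 0, 20, -5],
  [-1, 0, 0, 20, -4.5],
  [-1, 0, 0, 18, 0],
  [-1, 0, 0, 8, 0],
  [-1, 0, 0, 2, 0],
  [-1, 0, 0, 0, 0],
])

```text
time: 16.87
tool_pos: [0.5439, -0.2101, 0.073]
tcp_rot: [-3.141, -0.031, 0.002]
wrist_force: [-0.7, 0.3, -2.9]
width: 0.197
grip_force: 61.6
```

jog_arm([
  [-1, 3, 0, 4, 0],
  [-1, 4, 0, 3, 0],
  [-1, 4, 0, 3, 0],
  [-1, 4, 0, 3, 0],
  [-1, 3, 0, 3, 0],
  [-1, 1, 0, 2, 0],
  [-1, 0, 0, 0, 0],
])

```text
time: 17.45
tool_pos: [0.5673, -0.2111, 0.0585]
tcp_rot: [3.14, 0.03, 0.011]
wrist_force: [2.5, 1.2, 5.5]
width: 0.198
grip_force: 63.4
```

```bash
python3 -c "
from h import *
finTilt()"
```

```text
t 17.45 tray [ 120.6 -201.7] z 58.5 tilt 2.12 fintop at tcp 29.0 4398 5122 s [-36.  26.] Fz [2.5 1.2 5.5]
```

jog_arm([
  [-1, 2, 0, 2, 0],
  [-1, 0, 0, 2, 0],
  [-1, 0, 0, 0, 0],
  [-1, 0, 0, 0, 0],
])

```text
time: 17.83
tool_pos: [0.5707, -0.2111, 0.0556]
tcp_rot: [3.139, 0.03, 0.016]
wrist_force: [3.8, 1.8, 6.7]
width: 0.198
grip_force: 63.9
```

```bash
python3 -c "
from h import *
finTilt()"
```

```text
t 17.8333 tray [ 123.9 -201. ] z 55.6 tilt -0.57 fintop at tcp 29.2 4744 5329 s [-36.  27.] Fz [3.8 1.8 6.7]
```

jog_arm([
  [-1, 0, 0, -10, 0],
  [-1, 0, 0, -20, 0],
  [-1, -6, 5, -20, 0],
  [-1, -12, 12, -15, 0],
  [-1, -18, 20, -5, 0],
  [-1, -20, 22, 0, 0],
  [-1, -18, 22, 0, 0],
  [-1, -12, 16, 0, 0],
  [-1, -6, 8, 0, 0],
  [-1, 0, 0, 0, 0],
])

```text
time: 18.72
tool_pos: [0.4745, -0.3187, 0.1217]
tcp_rot: [3.141, 0.027, 0.0]
wrist_force: [0.2, -0.4, -3.3]
width: 0.198
grip_force: 62.3
```

jog_arm([
  [-1, 0, 0, 0, 0],
  [-1, 0, 0, 0, 0],
])

```text
time: 18.88
tool_pos: [0.4761, -0.3163, 0.1213]
tcp_rot: [-3.141, -0.031, -0.001]
wrist_force: [0.0, 0.4, -2.8]
width: 0.198
grip_force: 62.3
```

```bash
cat >> h.py <<'E'
def fitc(P):
    A=np.c_[2*P,np.ones(len(P))]; c=np.linalg.lstsq(A,(P**2).sum(1),rcond=None)[0]; return c[:2],np.sqrt(c[2]+c[0]**2+c[1]**2)
def sleeve(save=None):
    im,d,T,W,st=finTilt(save); Rm=R.from_rotvec(st["tcp_rot"]).as_matrix(); L=(W-st["tool_pos"])@Rm*1000
    k=(L[...,0]>52)&(L[...,0]<92)&(np.abs(L[...,1])<22)&(np.abs(L[...,2]-14)<5)
    P=L[k]; c,r=fitc(P[:,:2]); m=np.ones(len(P),bool)
    for _ in range(4):
        e=np.abs(np.hypot(*(P[:,:2]-c).T)-14.75); m=e<3; c0,r=fitc(P[m,:2]); c=c0
    print("sleeve in tool",c.round(1),"r",r.round(1),m.sum(),"h",np.median(P[m,2]).round(1),"world",((st["tool_pos"]+Rm@np.r_[c,0]/1000)*1000).round(1))
    X=W*1000; k=(X[...,2]>44)&(X[...,2]<58)&(np.abs(X[...,0]-583)<25)&(np.abs(X[...,1]+317)<25)
    k2=(X[...,2]>15)&(X[...,2]<58)&(np.abs(X[...,0]-583)<25)&(np.abs(X[...,1]+317)<25)
    print("spigot tip",k.sum(),X[k].mean(0).round(1) if k.any() else "", "all",X[k2].mean(0).round(1) if k2.any() else "", "top z",np.percentile(X[k2][:,2],99).round(1) if k2.any() else "")
    k=(np.abs(X[...,2]-8.5)<4)&(np.abs(X[...,0]-524)<100)&(np.abs(X[...,1]+318)<55)&(im.max(-1)<130)&(im.max(-1).astype(int)-im.min(-1)<30)
    Q=X[k][:,:2].astype(np.float32); print("plate",len(Q),cv2.minAreaRect(Q) if len(Q)>50 else "", Q.max(0) if len(Q) else "", Q.min(0) if len(Q) else "")
    print("tcp",st["tool_pos"],st["tcp_rot"])
    return im
E
python3 -c "
from h import *
sleeve('w8')"
```

```text
t 18.8833 tray [  56.2 -325.3] z 121.3 tilt -0.18 fintop at tcp 29.2 5181 5780 s [-36.  27.] Fz [ 0.   0.4 -2.8]
sleeve in tool [66.6  1.1] r 14.3 1591 h 13.2 world [ 542.7 -316.1  121.3]
spigot tip 904 [ 581.7 -318.2   49.1] all [ 580.8 -318.3   46.4] top z 53.7
plate 10392 ((563.7860717773438, -318.4143371582031), (91.69821166992188, 79.6368408203125), 1.073960781097412) [ 609.989   -278.01675] [ 518.6803  -358.90115]
tcp [ 0.47605043 -0.31634968  0.12131788] [-3.14090866e+00 -3.11604857e-02 -6.69514495e-04]
```

View pics/w8.png

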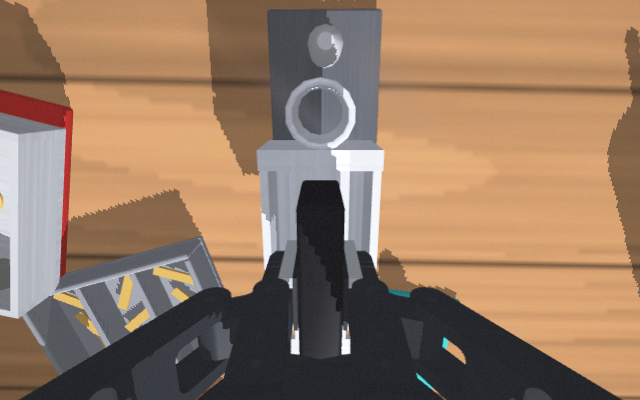

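The view shows the sleeve ring at (320,112) just in front of the spigot at (325,45). In the same camera they are about 40 mm apart in x and 2 mm in y. I'm moving over the spigot.

jog_arm([
  [-1, 6, 0.8, 0, 0],
  [-1, 12, 1, 0, 0],
  [-1, 12, 1, 0, 0],
  [-1, 7, 0, 0, 0],
  [-1, 3, 0, 0, 0],
  [-1, 0, 0, 0, 0],
  [-1, 0, 0, 0, 0],
])

```text
time: 19.52
tool_pos: [0.5156, -0.3188, 0.121]
tcp_rot: [-3.141, -0.032, 0.001]
wrist_force: [-0.1, 0.4, -2.0]
width: 0.197
grip_force: 62.3
```

```bash
python3 -c "
from h import *
sleeve('w9')"
```

```text
t 19.5167 tray [  95.2 -318.5] z 121.0 tilt -0.22 fintop at tcp 29.2 5197 5811 s [-36.  27.] Fz [-0.1  0.4 -2. ]
sleeve in tool [66.6  1.1] r 14.3 1598 h 13.2 world [ 582.2 -318.5  120.9]
spigot tip 777 [ 582.6 -318.2   49.1] all [ 582.7 -318.3   48.3] top z 53.7
plate 4349 ((584.669189453125, -318.1461486816406), (50.43699264526367, 79.8216552734375), 1.1726949214935303) [ 610.4049 -278.0744] [ 558.77496 -358.5503 ]
tcp [ 0.51556252 -0.31878152  0.12096015] [-3.14106541e+00 -3.19515194e-02  1.29553787e-03]
```

jog_arm([
  [-1, 0.3, 0, 6, 0],
  [-1, 0, 0, 10, 0],
  [-1, 0, 0, 10, 0],
  [-1, 0, 0, 10, 0],
  [-1, 0, 0, 8, 0],
  [-1, 0, 0, 4, 0],
  [-1, 0, 0, 0, 0],
])

```text
time: 20.15
tool_pos: [0.5145, -0.3183, 0.0712]
tcp_rot: [-3.139, -0.031, 0.004]
wrist_force: [-0.3, 0.6, -3.5]
width: 0.197
grip_force: 62.3
```

jog_arm([
  [-1, 0, 0, 3, 0],
  [-1, 0, 0, 3, 0],
  [-1, 0, 0, 3, 0],
  [-1, 0, 0, 2, 0],
  [-1, 0, 0, 0, 0],
])

```text
time: 20.57
tool_pos: [0.5161, -0.3193, 0.0635]
tcp_rot: [3.141, 0.031, 0.001]
wrist_force: [-1.3, 0.9, 3.2]
width: 0.194
grip_force: 63.0
```

```bash
python3 -c "
from h import *
sleeve('w10')"
```

```text
t 20.5667 tray [  95.9 -318.9] z 63.5 tilt -0.2 fintop at tcp 29.2 5169 5792 s [-36.  27.] Fz [-1.3  0.9  3.2]
sleeve in tool [66.7  1.1] r 14.3 1592 h 13.2 world [ 582.8 -319.1   63.5]
spigot tip 5121 [ 574.8 -318.2   50. ] all [ 575.  -318.2   47. ] top z 53.3
plate 7990 ((541.76318359375, -319.097900390625), (136.44189453125, 79.78356170654297), 1.3213976621627808) [ 610.6217  -277.77448] [ 472.64728 -359.6513 ]
tcp [ 0.51613765 -0.31932078  0.06346889] [3.14095359e+00 3.08788977e-02 1.09458508e-03]
```

jog_arm([
  [-1, 0, 0, 2, 0],
  [-1, 0, 0, 1, 0],
  [-1, 0, 0, 0, 0],
  [-1, 0, 0, 0, 0],
])

```text
time: 20.95
tool_pos: [0.5162, -0.3193, 0.0634]
tcp_rot: [3.141, 0.031, 0.001]
wrist_force: [-8.7, 6.1, 20.8]
width: 0.198
grip_force: 65.6
```

jog_arm([
  [-1, 0, 0, -2, 0],
  [-1, 0, 0, 0, 0],
  [-0.3, 0, 0, 0, 0],
  [0, 0, 0, 0, 0],
  [0.2, 0, 0, 0, 0],
  [0.2, 0, 0, 0, 0],
  [0.2, 0, 0, 0, 0],
])

```text
time: 21.53
tool_pos: [0.5156, -0.319, 0.0608]
tcp_rot: [-3.141, -0.031, 0.001]
wrist_force: [-0.5, -0.3, -0.7]
width: 0.602
grip_force: 0.0
```

jog_arm([
  [0.2, 0, 0, -8, 0],
  [0.2, 0, 0, -20, 0],
  [0.2, 0, 0, -30, 0],
  [0.2, 0, 0, -35, 0],
  [0.2, 0, 0, -30, 0],
  [0.2, 0, 0, -10, 0],
  [0.2, 0, 0, 0, 0],
  [0.2, 0, 0, 0, 0],
])

```text
time: 22.2
tool_pos: [0.5158, -0.3191, 0.1945]
tcp_rot: [3.141, 0.031, 0.001]
wrist_force: [-0.9, -0.1, -0.3]
width: 0.6
grip_force: 0.0
```

```bash
python3 - <<'E'
from h import *
st=bot.read_state(); print(st["width"],st["tool_pos"],st["wrist_force"])
im,d,T,W=grab("wrist","w11"); X=W*1000
k=(X[...,2]>85)&(X[...,2]<100)&(np.abs(X[...,0]-517)<60)&(np.abs(X[...,1]+318)<20)
P=X[k]; print("fin top (expect z 92)",k.sum(),P.mean(0).round(1),cv2.minAreaRect(P[:,:2].astype(np.float32)), "slope x",np.degrees(np.polyfit(P[:,0],P[:,2],1)[0]).round(2),"slope y",np.degrees(np.polyfit(P[:,1],P[:,2],1)[0]).round(2))
k=(np.abs(X[...,2]-50)<5)&(np.abs(X[...,0]-525)<100)&(np.abs(X[...,1]+318)<45)
P=X[k]; print("cover (expect z 50)",k.sum(),np.median(P,0).round(1),cv2.minAreaRect(P[:,:2].astype(np.float32)))
t=cv2.resize(grab("top")[0],(400,250)); 
cv2.imwrite("pics/c11.png",np.vstack([np.hstack([cv2.resize(im,(400,250)),t])])[...,::-1])
E
```

```text
0.5995452978854928 [ 0.51582869 -0.31914632  0.19454359] [-0.94773155 -0.12898372 -0.28537111]
fin top (expect z 92) 2024 [ 520.2 -320.7   92.4] ((518.5996704101562, -320.8190612792969), (69.33415222167969, 17.978361129760742), 1.2312384843826294) slope x -0.39 slope y 0.28
cover (expect z 50) 4443 [ 541.6 -319.5   50.2] ((524.8822631835938, -320.6000061035156), (148.12315368652344, 60.14677810668945), 1.055349349975586)
```

View pics/c11.png

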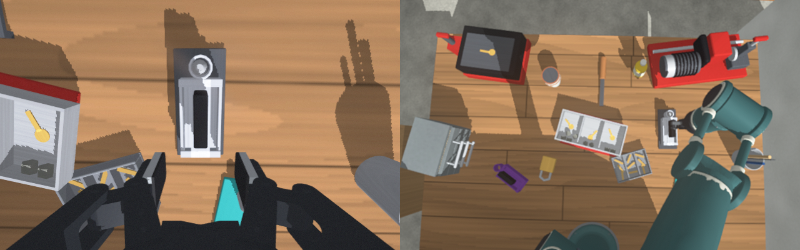

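The shaker sits flat on the dock: fin top at 92 mm and cover at 50 mm, as expected. The fingers are clear and the bystanders are undisturbed.

```bash
python3 -c "
from workcell import bot
print(bot.finish_job())"
```

```text
the job is handed in; nothing more can be done
None
```

All eight stones are in the tray (left 4, middle 2, right 2), the empty shaker is parked flat over the spigot and released, and the job was handed in at about 22 s of the 54 s allowed; the hand-in returned no verdict.

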